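# Load a board into the spring-pin test jig and hold the press lid down

### The arm

A 6-joint arm with a two-finger parallel gripper is mounted at the origin on the work surface. World frame = base frame: x ahead of the robot, y to its left, z up, the work surface at z = 0. Lengths are in m, angles in rad, forces in N, time in s.
With the tool pointing down it reaches from about 0.325 to 0.9 m from the base axis. Payload 6.1 kg.
Tool frame: the origin (TCP) lies where the fingers leave the gripper's body, on its centre line; the fingertips stand 73 mm ahead of it and the grasp point (between the pads) lies 54 mm ahead of it; z points along the fingers, x is the direction in which the jaws open and shut, and the axes are right-handed (so a half turn about z gives the same grasp; the last joint's range is limited). The gripper opens to 85 mm and grips with 20 to 120 N. Pads are 22 mm wide; open, the fingers measure 114 mm over their backs; the gripper's body (76 mm by 85 mm) begins 54 mm behind the grasp point. The pads swing forward as they close: fully open they stand 13 mm farther back than shut.
Start: joints at [1.061, 0.22, 1.526, -0, 1.395, -0.126], TCP at [0.234, 0.58, 0.304] pointing down, gripper open.
Joint ranges: [-2.98, 2.98], [-0.91, 2.08], [0.09, 2.57], [-1.24, 4.39], [0.2, 2.65], [-2.68, 2.68]. Speed limits (rad/s): [2.57, 2.57, 3.01, 3.14, 3.14, 3.14].

### API

Orientations are given as a rotation vector (axis times angle).
In Python, from plant import arm gives the robot as it stands.
- The arm moves only by the tool servo_tool, never from a script. Its argument "plan" is one flat list of numbers, 5 for each row, row after row: the opening, from -1 (shut) to 1 (fully open), so that 0 is half open, then the shift along the tool's x, y, z in cm, then the turn about the tool's z in degrees. In form: [fingers, tx, ty, tz, turn, fingers, tx, ty, tz, turn, ...]. A call has 1 to 10 rows; each row shifts and turns the commanded pose from where the row before left it, along the tool's axes as they then stand; what a row does not reach is not made up. A row lasts 1/8 s, in which the tool goes at most 62.5 mm and 10.7 degrees, less where a joint would pass 70% of its speed; a pose out of reach is approached as far as the arm can. A call is refused whole if a number of a shift passes 6.25 or a number of a turn 10.7, either way. A call with a gripper value outside its range is refused whole. The fingers move at their own pace and stop on an object; "grip_force" is the grip in N (left out, the last holds). Time passes only in rows, so rows that do not move let the fingers close. It gives the time, the measured TCP pose, the force and the opening at its end, in the units of the state.
- arm.observe(): the state, without advancing time (a new reading comes with each control period).
- arm.read_camera(name): name is "scene" or "top" or "wrist"; returns the picture (420x560x3 uint8, red, green, blue); there is no depth.
- arm.camera_model(name): a dict with "intrinsics" (3x3 intrinsics, pixels), "k1" (the pictures are not rectified: a ray, as slopes to the right and down, at radius r is drawn at 1 + k1 r^2 times it, then the intrinsics apply), "extrinsics" (4x4, takes a point from camera to world coordinates). Camera axes: x right, y up, looking along -z (the intrinsics and any distortion apply to the point x, -y, -z); pixel columns grow to the right and rows downward; lengths in m; the calibration is good to about 2 mm. A picture is of the moment at which its call begins: read the wrist's pose just before it. camera_model takes no time and is no camera call; for the wrist camera it gives the pose at the moment of the call.
- arm.job_done(): hands the job in, once; it reports no verdict.
The state is a dict: "time_s": time; "qpos": joint angles; "joint_velocities": joint speeds; "joint_torque": joint torques, N m; "tcp_pos": TCP position; "tcp_rot": TCP orientation; "contact_force": force on the tool from outside, world axes, zero at the start; "torque": the same for the moment, N m; "gripper_width": finger opening in m.
Only numpy, scipy, OpenCV 4.12 (cv2) and the standard library are available. Lean on these libraries where they do the work, as an engineer would, in place of code of your own. Each camera call takes 0.05 s, during which the arm holds its last target. There are 200 camera calls.

### The job

Lay the power-supply board (the one with the smooth black transformer block) flat on the spring pins of the test jig, between the locating pegs, with its terminal block towards the lid's handle, and let go of it. Then swing the open press lid over and press it down until its posts have pushed the board fully down onto the stops, and finish while holding it there, since lid and pins spring back when let go. Leave the other things on the bench where they are.

Things in the scene. Friction and masses are not known exactly. Their poses are not given: they have to be found in the camera images.
- supply_board: Loose circuit board to test, about 130 g, flat on the bench mat: green plate 80 (its x) x 56 (y) x 2.4 mm. On it a smooth black transformer block 33 (x) x 28 (y) x 27 mm tall, centred at x = +6, y = 0 mm: the place to grip it, across its 28 mm. Nothing else on it is over 12 mm tall, and nothing over 5 mm lies beside the block in y. Origin: centre of the plate's underside; z up
- transformer_top (a point): Centre of the top of the transformer block, 29.4 mm above the board's underside. Same axes as the board
- terminals (a point): Foot of the board's grey terminal block (10 x 20 x 10 mm) on the plate's top face, at x = -34, y = 0 mm on the board. The other end has a black pin header
- jig: Test jig, fixed: black box with an aluminium deck, 180 (x) x 140 (y) mm, deck top 45 mm above its origin (origin under the nest's centre, on the mat). Its front, where the lid's handle comes down, faces its -x; the lid's hinge line runs along its y at x = +80, z = 54.4 mm. On the deck stand ten brass spring pins and four white stops with tops at z = 52 mm
- nest (a point): Centre of the nest at the free pin tips, 56 mm above the jig's origin, jig's axes: the laid-in board's underside centre comes here, terminals to -x. Eight steel pegs, 6 mm thick, stand round its outline with 1.5 mm clearance on each side (x = +-22 along the long sides, y = +-12 at the ends), straight to 2.5 mm above this point, then tapered to 2.4 mm thick at 8.5 mm above it
- probes (a joint): Travel of the spring pins in m: 0 free, 0.004 when the board lies on the stops. About 6 N for all pins together to start moving, 12 N at 4 mm
- lid (a joint): Angle of the press lid in rad: 0 closed, its post tips on a board that is down on the stops; about 1.62 fully open (upright, leaning slightly back), where a hinge spring holds it. It swings open when let go. About 7 N down on the bar holds it closed with the pins pressed in
- press_frame: The lid: open aluminium frame, side rails at y = +-51 mm, three cross bars (12 mm wide, at x = -50, -110, -142, z = 36 to 42 mm) and four white posts 36 mm long that press on the board's corners (x = -50, -110, y = +-22, tips at z = 0). Origin on the hinge line, mid width; closed, its axes are those of the jig; it turns about its y
- bar (a point): Middle of the lid's handle: round steel bar, 10 mm thick, along y, 94 mm clear between the side rails, at x = -180, y = 0, z = 39 mm in the lid's frame (32 mm beyond the front cross bar). Closed it is about 93 mm above the mat and 100 mm in front of the nest's centre; open it is the top of the lid, about 232 mm above the mat
- amp_board: Bystander: a board of the same size with a finned aluminium heat sink instead of the transformer. Leave alone
- breadboard: Bystander: white solderless breadboard, 165 x 55 x 9 mm, with a few parts plugged in (up to 19 mm). Leave alone
- multimeter: Bystander: hand multimeter, 165 x 80 x 45 mm. Leave alone
- screwdriver: Bystander: screwdriver, 160 mm long, lying. Leave alone
- tweezers: Bystander: steel tweezers, 125 mm long, lying. Leave alone
- solder_spool: Bystander: spool of solder, 54 mm in diameter, 40 mm tall. Leave alone
- flux_bottle: Bystander: small bottle, 42 mm in diameter, 85 mm tall. Leave alone
Not all that is in view belongs to the job. Leave any pink or red look-alike of the supply_board alone.

How it is judged:
By the outcome, as a careful person would: the job done as asked, in the order asked, and still so for the second after the job is handed in, while the arm keeps its last pose, push and grip.
It also fails if it takes over 58 s, if anything falls off the work surface, if the arm or the gripper's body presses on something with over 40 N, if the wrist force passes 120 N, or if a joint passes its speed limit or range.

## Working session

There is one attempt and no reset: what is moved stays moved. The work goes in short steps, Python scripts to look and compute and a tool call to move; the robot and the scene stay as the last step left them, time stands still between calls to the robot, and variables do not carry over. Pictures are saved under pics/ and viewed, about 8 in all and at most 12, crops included, and the job is handed in when it is done.

Besides the shell and the picture viewer there is one more tool, called after ">>>" by a JSON object that holds its "name" and its "arguments", one argument or row to a line. servo_tool: Moves the arm, as the interface text tells. Its arguments: {"type":"object","properties":{"plan":{"type":"array"},"grip_force":{"type":"number"}},"required":["plan"]}

```bash
mkdir -p pics; ls; cat > h.py <<'E'
import numpy as np, cv2
from plant import arm
from scipy.spatial.transform import Rotation as R
def snap(name,fn):
    m=arm.camera_model(name); im=arm.read_camera(name)
    cv2.imwrite('pics/'+fn+'.png',im[:,:,::-1]); np.savez('pics/'+fn+'.npz',K=m['intrinsics'],k1=m['k1'],E=m['extrinsics'])
    return im
def load(fn):
    d=np.load('pics/'+fn+'.npz'); return d['K'],float(d['k1']),d['E']
def ray(fn,uv):
    K,k1,E=load(fn)
    d=cv2.undistortPoints(np.array([[uv]],float),K,np.array([k1,0,0,0.]))[0,0]
    v=E[:3,:3]@np.array([d[0],-d[1],-1]); return E[:3,3],v
def onz(fn,uv,z):
    o,v=ray(fn,uv); return o+v*(z-o[2])/v[2]
def tri(*obs):
    A=np.zeros((3,3));b=np.zeros(3)
    for fn,uv in obs:
        o,v=ray(fn,uv); v=v/np.linalg.norm(v); P=np.eye(3)-np.outer(v,v); A+=P;b+=P@o
    return np.linalg.solve(A,b)
def proj(fn,p):
    K,k1,E=load(fn); q=E[:3,:3].T@(np.asarray(p,float)-E[:3,3]); s=np.array([q[0],-q[1]])/-q[2]
    s=s*(1+k1*(s@s)); return (K@np.array([*s,1]))[:2]
E
python3 - <<'E'
from h import *
a=snap('scene','s0');b=snap('top','t0');
s=arm.observe();print({k:np.round(v,3) for k,v in s.items()})
for n in('s0','t0'):print(load(n))
E
```

```text
pics
{'time_s': np.float64(0.1), 'qpos': array([ 1.061,  0.221,  1.528,  0.   ,  1.395, -0.126]), 'joint_velocities': array([ 0.   , -0.002, -0.002, -0.001,  0.001, -0.   ]), 'joint_torque': array([ 0.0000e+00, -4.9825e+01, -3.9055e+01, -0.0000e+00,  6.0000e-03,
       -0.0000e+00]), 'tcp_pos': array([0.234, 0.579, 0.303]), 'tcp_rot': array([ 2.604e+00,  1.757e+00, -2.000e-03]), 'contact_force': array([-0.257,  0.116,  0.32 ]), 'torque': array([ 0.032, -0.014,  0.042]), 'gripper_width': np.float64(0.085)}
(array([[418.28286427,   0.        , 275.67264309],
       [  0.        , 418.28286427, 201.46112971],
       [  0.        ,   0.        ,   1.        ]]), 0.01633070332594351, array([[-0.42792715, -0.73140187,  0.53097049,  1.05372488],
       [ 0.90381112, -0.34756381,  0.24964947,  0.2277908 ],
       [ 0.00195204,  0.58672882,  0.80978113,  0.88172842],
       [ 0.        ,  0.        ,  0.        ,  1.        ]]))
(array([[469.82753848,   0.        , 282.43730615],
       [  0.        , 469.82753848, 214.45484103],
       [  0.        ,   0.        ,   1.        ]]), -0.08236286853003426, array([[-1.76232671e-02,  9.91387398e-01, -1.29770753e-01,
         3.66797460e-01],
       [-9.99844690e-01, -1.74905809e-02,  2.16218667e-03,
        -2.56074467e-02],
       [-1.26201239e-04,  1.29788703e-01,  9.91541667e-01,
         1.15136805e+00],
       [ 0.00000000e+00,  0.00000000e+00,  0.00000000e+00,
         1.00000000e+00]]))
```

View pics/s0.png

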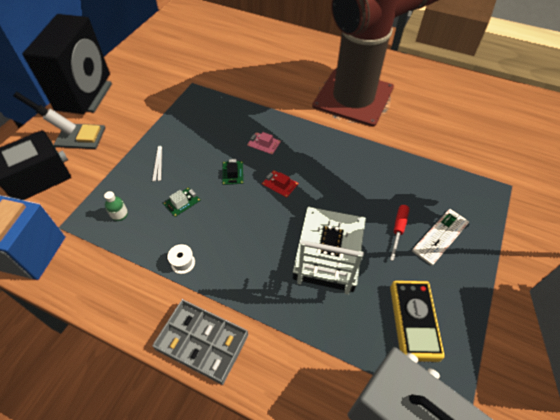

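View pics/t0.png

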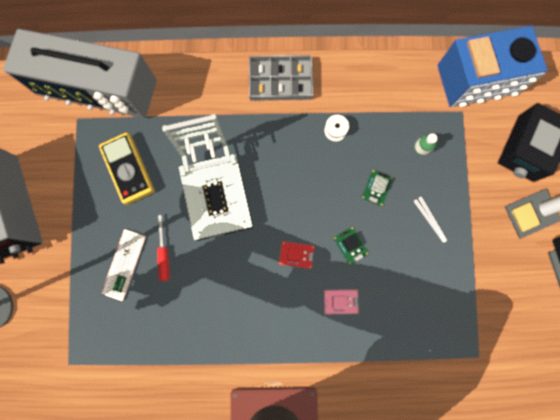

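Candidates in the top view: a green board with a black block at (350,245), a green board with a grey finned block at (378,187), and red and pink look-alikes at (297,254) and (341,302). The first fits. The jig is at about (215,200), with its lid open towards the top of the picture. I'll confirm with an enlarged crop.

```bash
python3 - <<'E'
from h import *
t=cv2.imread('pics/t0.png');s=cv2.imread('pics/s0.png')
f=lambda im,x,y,w,h,k:cv2.resize(im[y:y+h,x:x+w],None,fx=k,fy=k,interpolation=cv2.INTER_CUBIC)
a=f(t,320,215,60,60,5) ; b=f(s,205,145,60,60,5)
c=f(t,160,110,100,140,3.0); c=cv2.resize(t[110:250,160:260],(400,560),interpolation=cv2.INTER_CUBIC)
out=np.zeros((600,800,3),np.uint8);out[:300,:300]=a;out[300:600,:300]=b;out[:560,320:720]=c
cv2.imwrite('pics/m1.png',out)
E
```

```text
(no output)
```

View pics/m1.png

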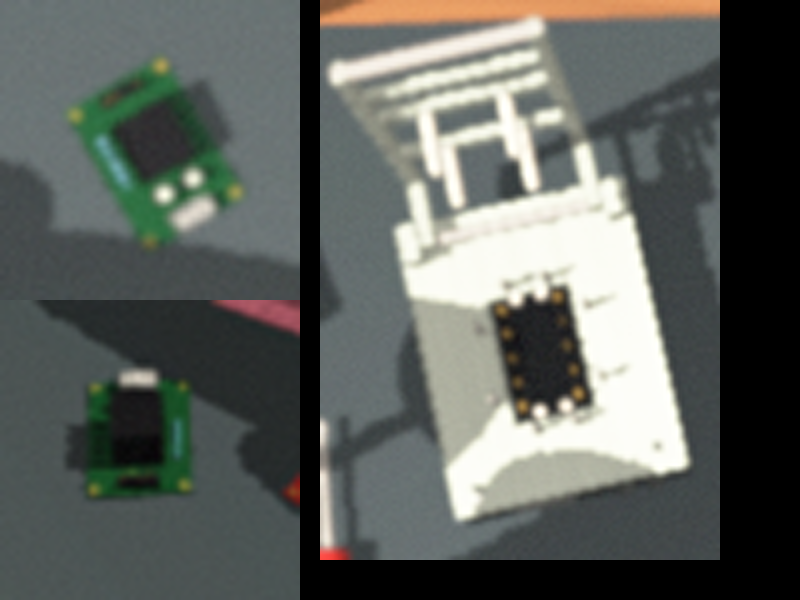

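The crop confirms it: at (350,245) there is a smooth black block with a grey terminal block at about (358.6,257.6) and a black header at about (344,233). In the jig, the lid is open on the far side and the handle side faces the robot.

```bash
python3 - <<'E'
from h import *
B=[(161,66),(76,115),(150,241),(236,190)]
P=[onz('t0',(320+x/5,215+y/5),0.0024) for x,y in B]; P=np.array(P)
print('board c',P.mean(0), [np.linalg.norm(P[i]-P[(i+1)%4]) for i in range(4)])
t=onz('t0',(358.6,257.6),.012);h=onz('t0',(344,233),.008)
d=P[[0,1]].mean(0)-P[[2,3]].mean(0);print('yaw board +x',np.degrees(np.arctan2(d[1],d[0])),'term',t)
# scene check: gold corners
S=[(95,388),(184,386),(186,486),(94,490)]
Q=np.array([onz('s0',(205+x/5,145+(y-300)/5),.0024) for x,y in S]);print('scene c',Q.mean(0))
J=[(688,467),(458,520),(397,230),(625,180)]
P=np.array([onz('t0',(160+(x-320)/4,110+y/4),.045) for x,y in J]);print('jig',P.round(3).tolist(),P.mean(0),[np.linalg.norm(P[i]-P[(i+1)%4]) for i in range(4)])
d=P[[2,3]].mean(0)-P[[0,1]].mean(0);print('yaw jig',np.degrees(np.arctan2(d[1],d[0])))
# nest from pins in crop
N=[(501,312),(557,298),(578,393),(522,407)]
P=np.array([onz('t0',(160+(x-320)/4,110+y/4),.056) for x,y in N]);print('pins',P.mean(0))
d=P[[0,1]].mean(0)-P[[2,3]].mean(0);print('yaw pins',np.degrees(np.arctan2(d[1],d[0])))
s=arm.observe();r=R.from_rotvec(s['tcp_rot']).as_matrix();print(r.round(3))
m=arm.camera_model('wrist');E=m['extrinsics'];print((r.T@(E[:3,3]-s['tcp_pos'])).round(4),(r.T@E[:3,:3]).round(3),m['intrinsics'][0,0])
E
```

```text
board c [ 0.43734537 -0.19510442  0.0024    ] [np.float64(0.04868405627923208), np.float64(0.07110193777987155), np.float64(0.04934229821519969), np.float64(0.07075135710797104)]
yaw board +x 29.096283830900635 term [ 0.40721927 -0.21078896  0.012     ]
scene c [ 0.43835891 -0.19082072  0.0024    ]
jig [[0.484, 0.045, 0.045], [0.454, 0.181, 0.045], [0.631, 0.219, 0.045], [0.659, 0.081, 0.045]] [0.55675223 0.13156325 0.045     ] [np.float64(0.13957503574416294), np.float64(0.18031214020675132), np.float64(0.1411168271383423), np.float64(0.17894293693409816)]
yaw jig 12.058424246225064
pins [0.55205069 0.1312043  0.056     ]
yaw pins 12.397644333116581
[[ 0.374  0.927 -0.001]
 [ 0.927 -0.374 -0.002]
 [-0.002 -0.    -1.   ]]
[-0.0003 -0.0804 -0.0694] [[ 1.    -0.001  0.001]
 [-0.    -0.95  -0.313]
 [ 0.001  0.313 -0.95 ]] 339.62998414688894
```

>>> {"name": "servo_tool", "arguments": {
  "plan": [1,-4,3,0,0,1,-4,3,0,0,1,-4,3,0,0,1,-4,3,0,0,1,-4,3,0,0,1,-4,3,0,0,1,-4,3,0,0,1,-4,3,0,0,1,-4,3,0,0,1,-4,3,0,0],
  "grip_force": 60
}}

```text
time_s: 1.35
tcp_pos: [0.3623, 0.0948, 0.3038]
tcp_rot: [2.604, 1.757, 0.0]
contact_force: [1.2, -0.1, -0.3]
gripper_width: 0.0855
```

>>> {"name": "servo_tool", "arguments": {
  "plan": [1,-4,3,0,0,1,-4,3,0,0,1,-4,3,0,0,1,-4,3,0,0,1,-4,3,0,0,1,-3.6,3.1,0,0,0.3,0,0,2.8,-10.2,0.3,0,0,2.8,-10.2,0.3,0,0,2.7,-10.2,0.3,0,0,0,-10.2]
}}

```text
time_s: 2.6
tcp_pos: [0.4402, -0.1893, 0.2177]
tcp_rot: [-1.818, -2.555, 0.001]
contact_force: [0.4, 0.2, 0.3]
gripper_width: 0.0554
```

>>> {"name": "servo_tool", "arguments": {
  "plan": [0.3,0,0,0,-10.2,0.3,0,0,0,0]
}}

```text
time_s: 2.85
tcp_pos: [0.4416, -0.1902, 0.2205]
tcp_rot: [-1.596, -2.705, -0.0]
contact_force: [-0.3, -0.9, 0.5]
gripper_width: 0.0553
```

```bash
python3 - <<'E'
from h import *
s=arm.observe();print({k:np.round(s[k],3) for k in('time_s','qpos','tcp_pos','gripper_width','contact_force')});r=R.from_rotvec(s['tcp_rot']).as_matrix();print(r.round(3))
snap('wrist','w1')
E
```

```text
{'time_s': np.float64(2.85), 'qpos': array([-0.571, -0.049,  1.977, -0.   ,  1.215, -2.646]), 'tcp_pos': array([ 0.442, -0.19 ,  0.22 ]), 'gripper_width': np.float64(0.055), 'contact_force': array([-0.252, -0.935,  0.545])}
[[-0.484  0.875 -0.001]
 [ 0.875  0.484  0.   ]
 [ 0.001 -0.    -1.   ]]
```

View pics/w1.png

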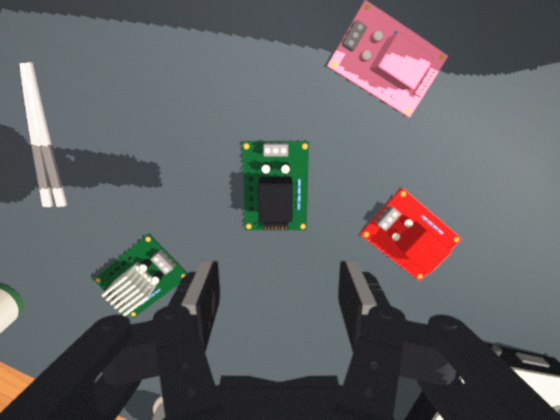

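The wrist view shows the supply board at about (276,186), with its terminals up at (276,150), the header at the bottom, and the block top at about (276,201). The board is nearly aligned with the image. The red and pink look-alikes and the finned board are off to the sides.

```bash
cat >> h.py <<'E'
def tool():
    s=arm.observe(); return s['tcp_pos'],R.from_rotvec(s['tcp_rot']).as_matrix()
E
python3 - <<'E'
from h import *
im=cv2.imread('pics/w1.png');g=cv2.cvtColor(im,cv2.COLOR_BGR2HSV)
m=cv2.inRange(g,(15,120,130),(35,255,255));n,l,st,c=cv2.connectedComponentsWithStats(m)
print([(c[i].round(1).tolist(),int(st[i,4])) for i in range(1,n) if st[i,4]>5 and 230<c[i][0]<320 and 130<c[i][1]<240])
W=[(246,146),(305,146),(303,226),(249,227)]
P=np.array([onz('w1',u,.0024) for u in W]);print(P.mean(0),[np.linalg.norm(P[i]-P[(i+1)%4]) for i in range(4)])
d=P[[2,3]].mean(0)-P[[0,1]].mean(0);print('yaw',np.degrees(np.arctan2(d[1],d[0])))
T=[(236,190),(150,241),(76,115),(161,66)]
T=[(320+x/5,215+y/5) for x,y in T]
for w in W: # match
    p=onz('w1',w,.0024); t=min(T,key=lambda u:np.linalg.norm(onz('t0',u,.0024)-p)); print(tri(('w1',w),('t0',t)).round(4))
B=[onz('w1',u,.0294) for u in((258,178),(293,178),(293,225),(259,225))]
B=np.array(B);print('block?',B.mean(0),B.round(4).tolist())
c,_=tool();print(c)
print(cv2.imwrite('pics/w1c.png',cv2.resize(im[130:240,225:325],(800,880)[:2] and (545,600),interpolation=cv2.INTER_CUBIC)))
E
```

```text
[([246.1, 145.9], 35), ([304.5, 146.0], 32), ([248.5, 226.0], 26), ([302.5, 226.0], 26)]
[ 0.43937441 -0.19457151  0.0024    ] [np.float64(0.049798025328581665), np.float64(0.07232029622031473), np.float64(0.04907906588732824), np.float64(0.07332379742914567)]
yaw 29.12837949637119
[ 0.4187 -0.2337  0.0054]
[ 0.3948 -0.1906  0.0043]
[ 0.4569 -0.1564  0.0068]
[ 0.4797 -0.1985  0.0108]
block? [ 0.44338803 -0.19208592  0.0294    ] [[0.4328, -0.2138, 0.0294], [0.4195, -0.1897, 0.0294], [0.4539, -0.1702, 0.0294], [0.4674, -0.1946, 0.0294]]
[ 0.44171813 -0.19021411  0.22062939]
True
```

View pics/w1c.png

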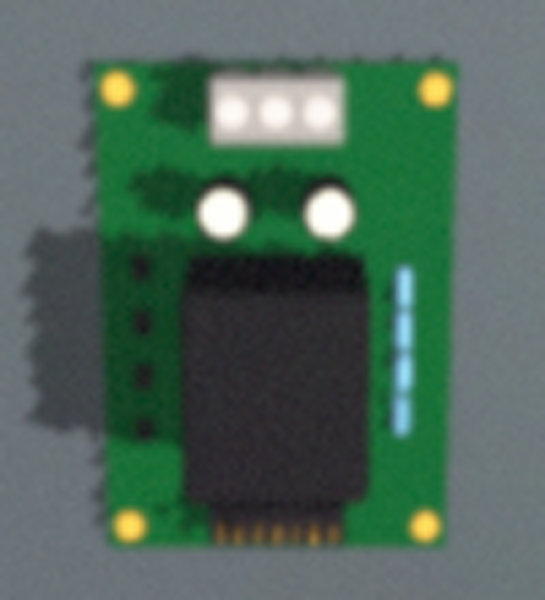

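>>> {"name": "servo_tool", "arguments": {
  "plan": [0.3,-0.3,0.2,2.5,0,0.3,0,0,2.5,0,0.3,0,0,2.0,0,0.3,0,0,0,0,0.3,0,0,0,0]
}}

```text
time_s: 3.52
tcp_pos: [0.4455, -0.1922, 0.1517]
tcp_rot: [1.596, 2.705, -0.0]
contact_force: [-0.2, -0.6, -0.2]
gripper_width: 0.0558
```

```bash
python3 - <<'E'
from h import *
p,r=tool();im=snap('wrist','w2')[:,:,::-1];print(p,r[:,0])
g=cv2.cvtColor(im,cv2.COLOR_BGR2HSV)
m=cv2.inRange(g,(15,120,130),(35,255,255));n,l,st,c=cv2.connectedComponentsWithStats(m)
print([(c[i].round(1).tolist(),int(st[i,4])) for i in range(1,n) if st[i,4]>15])
b=onz('w1',(275.4,202.7),.0294);print('block top w1',b, r.T@(b-p)*100)
y,x=250,0
cv2.imwrite('pics/w2c.png',cv2.resize(im[120:400,140:420],(600,600),interpolation=cv2.INTER_CUBIC))
E
```

```text
[ 0.44550249 -0.19223021  0.15169681] [-4.83700879e-01  8.75232958e-01 -8.53956082e-04]
[([497.9, 41.8], 25), ([358.6, 49.3], 27), ([453.0, 111.2], 21), ([242.3, 156.9], 53), ([318.4, 157.2], 51), ([443.0, 217.3], 28), ([245.6, 258.0], 43), ([314.7, 258.0], 42), ([394.3, 267.9], 24), ([119.2, 273.1], 38), ([505.0, 272.2], 20), ([458.0, 316.8], 20), ([60.9, 320.3], 16)]
block top w1 [ 0.44402489 -0.19205874  0.0294    ] [ 0.0969231  -0.1264051  12.22954845]
```

View pics/w2c.png

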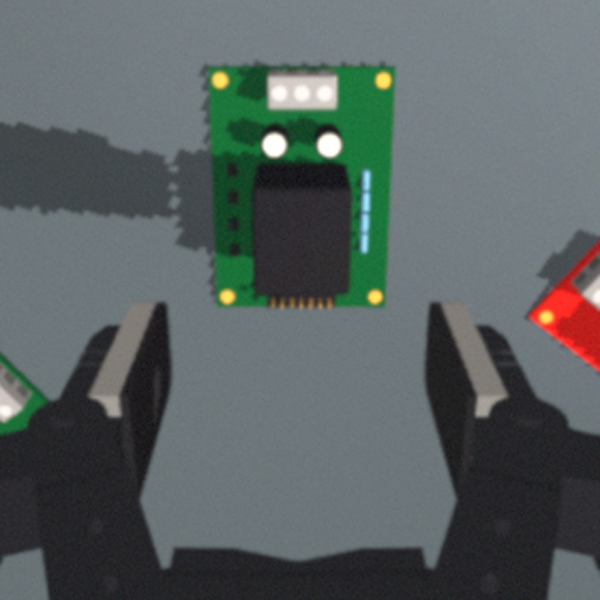

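The block top face is centred at crop (301.5,240), which is pixel (280.7,232). It lies midway between the jaws, and the space where the fingers will come down is free.

```bash
python3 - <<'E'
from h import *
W1=[(246.1,145.9),(304.5,146),(302.5,226),(248.5,226)];W2=[(242.3,156.9),(318.4,157.2),(314.7,258),(245.6,258)]
P=np.array([tri(('w1',a),('w2',b)) for a,b in zip(W1,W2)]);print('pads tri',P.round(4).tolist(),P.mean(0))
Q=np.array([onz('w2',b,.0024) for b in W2]);print('w2 c',Q.mean(0));d=Q[[2,3]].mean(0)-Q[[0,1]].mean(0);print('yaw',np.degrees(np.arctan2(d[1],d[0])))
print('block tri',tri(('w1',(275.4,202.7)),('w2',(280.7,232))))
x=np.array([np.cos(.508),np.sin(.508),0]);b=Q.mean(0)+.006*x
c=onz('w2',(280.7,232),.0294);p,r=tool();print(b,c,r.T@(b-p)*100,r.T@(c-p)*100)
E
```

```text
pads tri [[0.4193, -0.234, 0.0037], [0.3955, -0.1913, 0.0056], [0.4584, -0.1565, 0.0045], [0.4821, -0.1991, 0.0043]] [ 0.43880731 -0.19523452  0.00453331]
w2 c [ 0.43937633 -0.19481371  0.0024    ]
yaw 28.924073917216404
block tri [ 0.44504816 -0.19147049  0.0256036 ]
[ 0.44461865 -0.19189513  0.0024    ] [ 0.44364874 -0.19219455  0.0294    ] [ 0.1169864  -0.08699473 14.9624739 ] [ 0.13342087 -0.18409702 12.26236191]
```

Triangulated heights, block top 26±4 mm and pads 4.5±2 mm, agree with the given sizes. Descending and gripping.

>>> {"name": "servo_tool", "arguments": {
  "plan": [0.3,0.1,-0.1,2.5,0,0.3,0,0,2.5,0,0.3,0,0,1.5,0,0.3,0,0,0.5,0,0.3,0,0,0,0,0.3,0,0,0,0],
  "grip_force": 50
}}

```text
time_s: 4.32
tcp_pos: [0.4444, -0.192, 0.0818]
tcp_rot: [1.594, 2.706, -0.0]
contact_force: [-0.8, -0.0, 0.3]
gripper_width: 0.0557
```

>>> {"name": "servo_tool", "arguments": {
  "plan": [-1,0,0,0,0,-1,0,0,0,0,-1,0,0,0,0,-1,0,0,0,0,-1,0,0,0,0,-1,0,0,0,0]
}}

```text
time_s: 5.08
tcp_pos: [0.4443, -0.192, 0.0816]
tcp_rot: [1.594, 2.706, -0.0]
contact_force: [-0.7, -0.1, 4.8]
gripper_width: 0.027
```

>>> {"name": "servo_tool", "arguments": {
  "plan": [-1,0,0,-1,0,-1,0,0,-3,0,-1,0,0,-4.5,0,-1,0,0,-4.5,8.4,-1,0,0,-4.5,8.4,-1,0,0,-4.5,0,-1,0,0,-4,0,-1,0,0,-1.8,0,-1,2,1.7,0,0,-1,3.8,3.3,0,0],
  "grip_force": 60
}}

```text
time_s: 6.32
tcp_pos: [0.4799, -0.1245, 0.3579]
tcp_rot: [-1.976, -2.441, 0.001]
contact_force: [-0.3, 0.0, -1.2]
gripper_width: 0.027
```

>>> {"name": "servo_tool", "arguments": {
  "plan": [-1,3.8,3.3,0,0,-1,3.8,3.3,0,0,-1,3.8,3.3,0,0,-1,3.8,3.3,0,0,-1,3.8,3.3,0,0,-1,3,2.6,0,0,-1,1.5,1.3,0,0,-1,0,0,0,0,-1,0,0,0,0]
}}

```text
time_s: 7.45
tcp_pos: [0.6296, 0.1474, 0.3584]
tcp_rot: [-1.973, -2.444, 0.002]
contact_force: [0.3, -0.1, -0.7]
gripper_width: 0.027
```

```bash
python3 - <<'E'
from h import *
p,r=tool();im=snap('wrist','w3')[:,:,::-1];print(p,r.round(3), arm.observe()['gripper_width'],arm.observe()['qpos'].round(2))
u=proj('w3',(.5525,.131,.056));print(u)
x=int(np.clip(u[0]-140,0,280));y=int(np.clip(u[1]-140,0,140));print(x,y)
cv2.imwrite('pics/w3c.png',cv2.resize(im,(800,600),interpolation=cv2.INTER_CUBIC))
E
```

```text
[0.6295989  0.14737852 0.35840601] [[-0.211  0.978 -0.001]
 [ 0.978  0.211 -0.001]
 [-0.    -0.001 -1.   ]] 0.02704676573873677 [ 0.11  0.24  1.4  -0.    1.5  -1.67]
[279.65976502  98.54321658]
139 0
```

View pics/w3c.png

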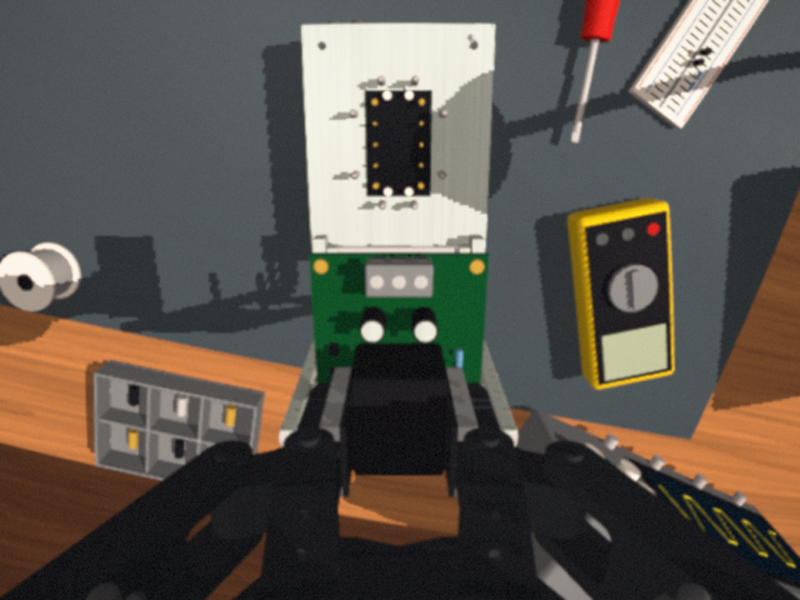

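Seen from above, the gripped board (gold pads at (321,267) and (477,266), terminals up) is level and well aligned with the jig. The pins lie at (375,102) to (421,186) in the 800-px view, with the pegs around them; image up is the jig's -x, so the terminals point the right way.

```bash
python3 - <<'E'
from h import *
im=cv2.imread('pics/w3.png') 
g=cv2.cvtColor(im,cv2.COLOR_BGR2HSV);k=1.42857
m=cv2.inRange(g,(12,90,90),(38,255,255));n,l,st,c=cv2.connectedComponentsWithStats(m)
G=[c[i] for i in range(1,n) if 200<c[i][0]<345 and 50<c[i][1]<195 and st[i,4]>2]
print([x.round(1).tolist() for x in G])
pins=np.array([x for x in G if x[1]<140]); pads=np.array([x for x in G if x[1]>170])
P=np.array([onz('w3',u,.056) for u in pins]);print(len(pins),'pins mean',P.mean(0))
if len(pins)>=8:
    d=P-P.mean(0);w,V=np.linalg.eigh(d[:,:2].T@d[:,:2]);v=V[:,1];print('pins yaw',np.degrees(np.arctan2(*(v*np.sign(v[0]))[::-1])))
pegs=[(381,80),(415,80),(352,114),(354,175),(443,113),(441,174),(382,205),(414,205)]
Q=np.array([onz('w3',(u/k,v/k),.0645) for u,v in pegs]);print('pegs mean',Q.mean(0));d=Q[[6,7]].mean(0)-Q[[0,1]].mean(0);print('yaw',np.degrees(np.arctan2(d[1],d[0])),np.linalg.norm(d),'exp',.080+.003+.006)
D=[onz('w3',(u/k,v/k),.045) for u,v in((302,25),(495,24))];print('deck front edge',D,np.linalg.norm(D[0]-D[1]))
p,r=tool()
# two-view pin height: 
N=[(501,312),(557,298),(578,393),(522,407)];N=np.array([(160+(x-320)/4,110+y/4) for x,y in N])
c1=(np.array([375+421+376+421,102+101+186+185])/4/k);print('tri nest',tri(('w3',c1),('t0',N.mean(0))))
T=np.array([r.T@(onz('w3',u,p[2]-.0792)-p) for u in pads])*1000;print('pads tool mm',T.round(1).tolist())
t=T.mean(0);print('board origin in tool: x %.1f y %.1f'%(t[0],t[1]+35.5), 'tilt',np.degrees(np.arctan2(T[1,1]-T[0,1],T[1,0]-T[0,0])))
E
```

```text
[[261.9, 71.1], [294.8, 70.9], [262.0, 86.0], [294.7, 85.9], [262.3, 100.8], [294.6, 100.5], [262.5, 115.5], [294.3, 115.1], [262.7, 129.6], [294.2, 129.6], [224.2, 186.1], [333.6, 186.2]]
10 pins mean [0.55497704 0.13019828 0.056     ]
pins yaw 11.982351306751921
pegs mean [0.5551237  0.13025293 0.0645    ]
yaw 12.18422092035692 0.08749085491253016 exp 0.08900000000000001
deck front edge [array([0.48724079, 0.04484571, 0.045     ]), array([0.45722719, 0.18082659, 0.045     ])] 0.13925378992887652
tri nest [0.55391004 0.13135029 0.04885392]
pads tool mm [[-24.8, -41.7, 79.2], [24.7, -41.8, 79.2]]
board origin in tool: x -0.1 y -6.3 tilt -0.02403006115524429
```

>>> {"name": "servo_tool", "arguments": {
  "plan": [-1,0,-1.5,0,0,-1,0,-3,0,0,-1,-0.1,-2,0,0,-1,0,-0.6,0,0,-1,0,0,4,0,-1,0,0,5,0,-1,0,0,5,0,-1,0,0,3,0,-1,0,0,2.0,0,-1,0,0,0,0]
}}

```text
time_s: 8.75
tcp_pos: [0.5603, 0.1321, 0.1676]
tcp_rot: [-1.972, -2.443, 0.003]
contact_force: [-1.0, 0.5, -0.7]
gripper_width: 0.0271
```

```bash
python3 - <<'E'
from h import *
p,r=tool();print(p,r[:,0]);im=snap('wrist','w4')[:,:,::-1];im2=snap('scene','s4')[:,:,::-1];im3=snap('top','t4')[:,:,::-1]
out=np.zeros((600,800,3),np.uint8)
out[:300,:400]=cv2.resize(im,(400,300));out[:300,400:]=cv2.resize(im3[120:250,150:280],(400,300)[::1] ,interpolation=cv2.INTER_CUBIC)
out[300:,:400]=cv2.resize(im2[190:300,270:400],(400,300),interpolation=cv2.INTER_CUBIC)
out[300:,400:]=cv2.resize(im[:210,140:420],(400,300),interpolation=cv2.INTER_CUBIC)
cv2.imwrite('pics/m4.png',out)
x=np.array([np.cos(np.radians(12.1)),np.sin(np.radians(12.1)),0]);n=np.array([.555,.1302,0]);print('err tool mm',(r.T@(n+.006*x-p)*1000).round(1))
E
```

```text
[0.56028955 0.13211327 0.16764375] [-2.10992722e-01  9.77487600e-01  2.49925465e-04]
err tool mm [ -0.8   0.9 167.6]
```

View pics/m4.png

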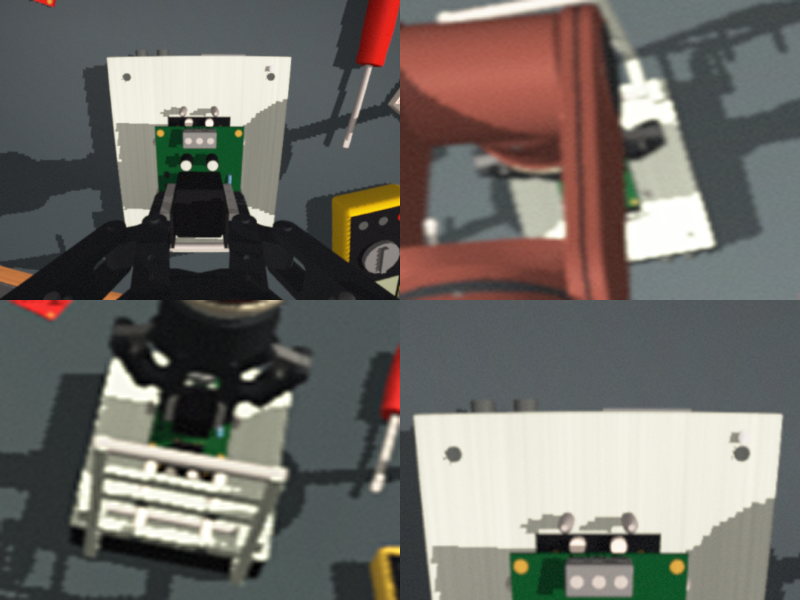

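The board is held above the nest, with the two front pegs at crop (567,523) and (629,523) just ahead of its terminal edge and the pads at (521,566) and (677,566). I'll compute the residual offsets.

```bash
python3 - <<'E'
from h import *
p,r=tool();f=lambda u:(140+(u[0]-400)*.7,u[1]-300 and (u[1]-300)*.7)
P=np.array([r.T@(onz('w4',f(u),.0645)-p) for u in((566,516),(629,516))])*1000   # peg tops (upper end in image)
S=np.array([r.T@(onz('w4',f(u),.052)-p) for u in((577,546),(618,546))])*1000
T=np.array([r.T@(onz('w4',f(u),p[2]-.0792)-p) for u in((521,566),(677,566))])*1000
print('pegs',P.round(1).tolist(),'stops',S.round(1).tolist(),'pads',T.round(1).tolist())
print('nest from pegs: x',P[:,0].mean(),'y',P[:,1].mean()+44.5,' board: x',T[:,0].mean(),'y',T[:,1].mean()+35.75)
E
```

```text
pegs [[-11.7, -56.1, 106.1], [10.7, -56.2, 106.1]] stops [[-8.5, -42.6, 118.6], [7.4, -42.6, 118.6]] pads [[-24.2, -44.7, 79.1], [24.2, -44.7, 79.1]]
nest from pegs: x -0.5165023410256513 y -11.64904825744366  board: x -0.0034185408627749325 y -8.950981191661448
```

```bash
python3 - <<'E'
from h import *
p,r=tool();print(p,r.round(4).tolist())
for n in('w1','w3','w4'):
    K,k1,E=load(n);print(n,E[:3,3],(r.T@(E[:3,3]-p)).round(4),(r.T@E[:3,:3])[:,1:].round(4).tolist())
m=arm.camera_model('wrist')['extrinsics'];print((r.T@(m[:3,3]-p)).round(4))
im=cv2.imread('pics/w4.png');g=cv2.cvtColor(im,cv2.COLOR_BGR2HSV)
m=cv2.inRange(g,(12,90,90),(38,255,255));n,l,st,c=cv2.connectedComponentsWithStats(m)
print([c[i].round(1).tolist() for i in range(1,n) if 200<c[i][0]<345 and 50<c[i][1]<230 and st[i,4]>2])
E
```

```text
[0.56210386 0.13255476 0.17074701] [[-0.2113, 0.9774, 0.0031], [0.9774, 0.2113, 0.0003], [-0.0004, 0.0031, -1.0]]
w1 [ 0.37119556 -0.22915426  0.28990833] [-0.3132 -0.2627 -0.1199] [[-0.2738, -0.0894], [-0.9109, -0.2954], [0.3086, -0.9512]]
w3 [0.55099417 0.13034764 0.42790759] [ 1.000e-04 -1.050e-02 -2.572e-01] [[-0.0003, 0.0016], [-0.9514, -0.3079], [0.3079, -0.9514]]
w4 [0.48178384 0.11504546 0.23725279] [-0.0002 -0.082  -0.0668] [[-0.0003, 0.0008], [-0.9518, -0.3068], [0.3068, -0.9518]]
[-0.0001 -0.0805 -0.0694]
[[224.1, 186.1], [333.6, 186.2]]
```

>>> {"name": "servo_tool", "arguments": {
  "plan": [-1,0,0,0,0,-1,0,0,0,0]
}}

```text
time_s: 9.15
tcp_pos: [0.5614, 0.1326, 0.17]
tcp_rot: [1.972, 2.444, 0.002]
contact_force: [-0.6, -0.1, -0.9]
gripper_width: 0.0268
```

```bash
python3 - <<'E'
from h import *
p,r=tool();s=arm.observe();print(p,s['joint_velocities'].round(4),s['contact_force'].round(1),s['torque'].round(2))
im=snap('wrist','w5')[:,:,::-1];p2,r2=tool();print(p2)
cv2.imwrite('pics/w5c.png',cv2.resize(im[60:210,170:390],(800,545),interpolation=cv2.INTER_CUBIC))
f=lambda u:(140+(u[0]-400)*.7,(u[1]-300)*.7)
t=np.array([0,-.0804,-.0694]);K,k1,E=load('w4');p0=E[:3,3]-r@t;print('p0',p0)
P=np.array([r.T@(onz('w4',f(u),.0645)-p0) for u in((566,516),(629,516))])*1000
T=np.array([r.T@(onz('w4',f(u),p0[2]-.0792)-p0) for u in((521,566),(677,566))])*1000
print(P.mean(0)+[0,44.5,0],T.mean(0)+[0,35.75,0])
E
```

```text
[0.56137889 0.13261771 0.16997967] [ 0.0009  0.0066  0.0081  0.0012 -0.0019 -0.0011] [-0.6 -0.1 -0.9] [ 0.03  0.02 -0.02]
[0.56121911 0.13260064 0.16971534]
p0 [0.56048846 0.13206688 0.16799693]
[ -0.37944689  -9.82578296 103.39987567] [ 0.13618984 -6.45476999 79.12449232]
```

View pics/w5c.png

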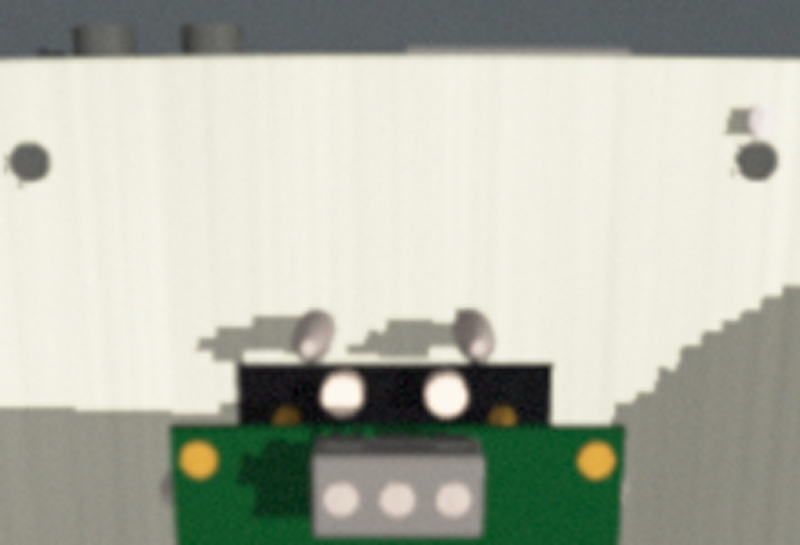

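The peg tips are the lower ends at crop (311,347) and (482,347), since higher points project away from the camera's foot point. I'll recompute with those.

```bash
python3 - <<'E'
from h import *
p,r=tool();f=lambda u:(170+u[0]/3.636,60+u[1]/3.636)
t=np.array([0,-.0804,-.0694]);K,k1,E=load('w5');p0=E[:3,3]-r@t;print('p0',p0,p)
g=lambda L,z:np.array([r.T@(onz('w5',f(u),z)-p0) for u in L])*1000
P=g([(311,347),(482,347)],.0635);S=g([(342,394),(446,394)],.052);Q=g([(287,415),(503,415)],.056);T=g([(199,460),(597,461)],p0[2]-.0792)
print('pegs',P.round(1).tolist());print('stops',S.round(1).tolist());print('pins',Q.round(1).tolist());print('pads',T.round(1).tolist())
print('nest',P.mean(0)+[0,44.5,0],'board',T.mean(0)+[0,35.75,0])
# nest from w3 in current tool frame
n=np.array([.555,.1302,0]);print('nest w3',r.T@(n-p)*1000)
print('pin x offset from w3:')
G=[(261.9,71.1),(294.8,70.9),(262.7,129.6),(294.2,129.6)];J=np.radians(12.1);c,s=np.cos(J),np.sin(J)
print([[round(1000*(np.array([[c,s],[-s,c]])@(onz('w3',u,.056)-n)[:2])[i],1) for i in(0,1)] for u in G])
print('turn yaw',np.degrees(np.arctan2(r[1,0],r[0,0])))
E
```

```text
p0 [0.56124311 0.13246981 0.16993163] [0.56121911 0.13260064 0.16971534]
pegs [[-12.3, -50.8, 106.4], [12.2, -50.8, 106.4]]
stops [[-8.4, -41.6, 117.9], [7.6, -41.6, 117.9]]
pins [[-16.7, -39.2, 113.9], [16.1, -39.2, 113.9]]
pads [[-24.6, -41.3, 79.1], [24.9, -41.2, 79.1]]
nest [-5.29823270e-02 -6.31159001e+00  1.06364055e+02] board [ 0.15119528 -5.48186304 79.1451276 ]
nest w3 [ -0.99997666  -6.81230327 169.70660031]
pin x offset from w3:
[[np.float64(-29.8), np.float64(-17.1)], [np.float64(-30.0), np.float64(16.9)], [np.float64(30.1), np.float64(-16.9)], [np.float64(30.0), np.float64(17.0)]]
turn yaw 102.2162837456167
```

>>> {"name": "servo_tool", "arguments": {
  "plan": [-1,-0.05,-0.05,0.8,0,-1,0,0,0.8,0,-1,0,0,0.5,0,-1,0,0,0.4,0,-1,0,0,0.3,0,-1,0,0,0,0,-1,0,0,0,0]
}}

```text
time_s: 10.07
tcp_pos: [0.5606, 0.132, 0.1411]
tcp_rot: [1.972, 2.445, 0.0]
contact_force: [-0.8, -0.5, -0.6]
gripper_width: 0.0266
```

>>> {"name": "servo_tool", "arguments": {
  "plan": [-1,0,0,0.15,0,-1,0,0,0.15,0,-1,0,0,0,0,-1,0,0,0,0]
}}

```text
time_s: 10.58
tcp_pos: [0.5604, 0.1319, 0.1379]
tcp_rot: [-1.973, -2.445, 0.0]
contact_force: [0.1, 0.1, -1.1]
gripper_width: 0.0269
```

>>> {"name": "servo_tool", "arguments": {
  "plan": [-1,0,0,0.05,0,-1,0,0,0,0,-1,0,0,0,0]
}}

```text
time_s: 10.95
tcp_pos: [0.5605, 0.1319, 0.1377]
tcp_rot: [1.972, 2.445, 0.0]
contact_force: [-0.9, -0.0, 2.8]
gripper_width: 0.0269
```

>>> {"name": "servo_tool", "arguments": {
  "plan": [-0.1,0,0,0,0,-0.1,0,0,0,0,-0.1,0,0,0,0,-0.1,0,0,0,0,0,0,0,-0.5,0,0,0,0,-2,0,0,0,0,-4,0,0,0,0,-4.5,0,0,0,0,-4.5,0,0,0,0,-3,0]
}}

```text
time_s: 12.2
tcp_pos: [0.5611, 0.132, 0.3272]
tcp_rot: [1.97, 2.442, 0.006]
contact_force: [-0.2, -0.2, -0.2]
gripper_width: 0.0427
```

```bash
python3 - <<'E'
from h import *
p,r=tool();print(p,arm.observe()['gripper_width'])
im=snap('wrist','w6')[:,:,::-1];im2=snap('scene','s6')[:,:,::-1]
out=np.zeros((600,800,3),np.uint8)
out[:,:450]=cv2.resize(im[60:360,160:385],(450,600),interpolation=cv2.INTER_CUBIC)
out[:440,460:]=cv2.resize(im2[180:310,280:380],(340,440),interpolation=cv2.INTER_CUBIC)
cv2.imwrite('pics/m6.png',out)
E
```

```text
[0.5610935  0.13202153 0.32720343] 0.04269797561832111
```

View pics/m6.png

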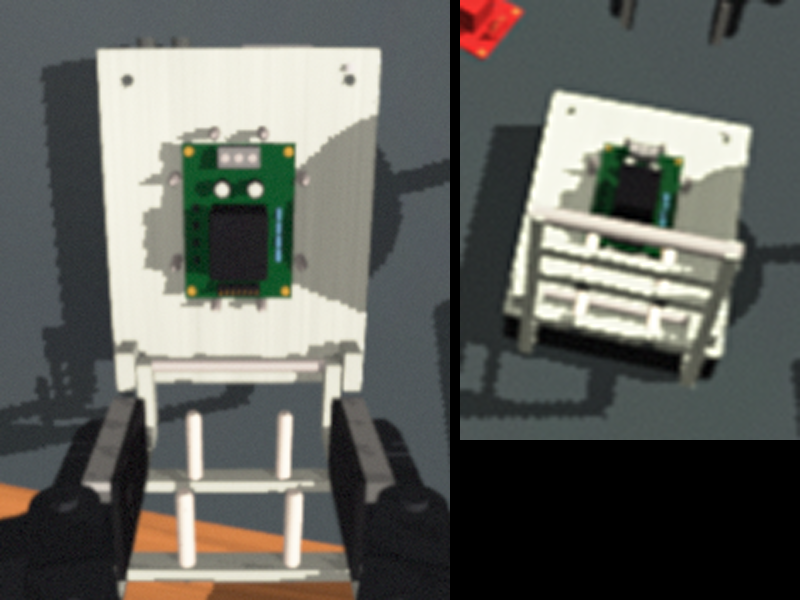

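The board lies flat in the nest between all eight pegs, terminals towards the front, and is released. Next is the lid's bar: I'll triangulate it while turning the gripper.

```bash
python3 - <<'E'
from h import *
s=[(302,242.6),(363,253.9)];t=[(163.75,128.25),(215,116.25)]
A=[tri(('s6',a),('t0',b)) for a,b in zip(s,t)];print(np.round(A,4),np.mean(A,0),np.linalg.norm(A[0]-A[1]))
A=[tri(('s6',a),('t0',b)) for a,b in zip(s,t[::-1])];print(np.mean(A,0),np.linalg.norm(A[0]-A[1]))
c,q=np.cos(np.radians(12.1)),np.sin(np.radians(12.1));print('model',.5546+.1278*c,.1306+.1278*q)
E
```

```text
[[0.6805 0.1582 0.2595]
 [0.6812 0.1605 0.2394]] [0.68083692 0.15933863 0.24947844] 0.020294472329377866
[0.6789777  0.16023628 0.23387243] 0.10766535508029575
model 0.6795606976577498 0.15738925233910842
```

>>> {"name": "servo_tool", "arguments": {
  "plan": [0,0,0,-2,10,0,0,0,0,10,0,0,0,0,10,0,0,0,0,10,0,0,0,0,10,0,0,0,0,10,0,0,0,0,10,0,0,0,0,10,0,0,0,0,10,0,0,0,0,0]
}}

```text
time_s: 13.55
tcp_pos: [0.5601, 0.1319, 0.3421]
tcp_rot: [-3.123, -0.337, 0.001]
contact_force: [-0.3, 0.0, -0.5]
gripper_width: 0.0426
```

>>> {"name": "servo_tool", "arguments": {
  "plan": [0,1.5,0,0,0,0,3,0,0,0,0,3.7,0,0,0,0,3,0,0,0,0,1,0,0,0,0,0,0,1.5,0,0,0,0,2,0,0,0,0,1.2,0,0,0,0,0.3,0,0,0,0,0,0],
  "grip_force": 30
}}

```text
time_s: 14.8
tcp_pos: [0.6795, 0.1577, 0.2925]
tcp_rot: [3.124, 0.334, -0.0]
contact_force: [0.2, -0.3, -0.4]
gripper_width: 0.0428
```

>>> {"name": "servo_tool", "arguments": {
  "plan": [-1,0,0,0,0,-1,0,0,0,0,-1,0,0,0,0,-1,0,0,0,0,-1,0,0,0,0,-1,0,0,0,0,-1,0,0,0,0]
}}

```text
time_s: 15.68
tcp_pos: [0.6802, 0.1578, 0.2933]
tcp_rot: [-3.124, -0.334, -0.003]
contact_force: [2.7, 1.0, 6.0]
gripper_width: 0.0088
```

```bash
python3 - <<'E'
import numpy as np
th=np.r_[1.62,np.linspace(1.58,0.02,20)];P=np.c_[-180*np.cos(th)+39*np.sin(th),180*np.sin(th)+39*np.cos(th)]/10
d=np.diff(np.round(P,1),axis=0);print([(round(a,1),round(-b,1)) for a,b in d]);print(d.sum(0),P[-1],P[10])
E
```

```text
[(np.float64(-0.7), np.float64(-0.2)), (np.float64(-1.5), np.float64(-0.2)), (np.float64(-1.5), np.float64(-0.2)), (np.float64(-1.5), np.float64(-0.0)), (np.float64(-1.5), np.float64(0.1)), (np.float64(-1.5), np.float64(0.2)), (np.float64(-1.5), np.float64(0.3)), (np.float64(-1.5), np.float64(0.5)), (np.float64(-1.3), np.float64(0.6)), (np.float64(-1.4), np.float64(0.7)), (np.float64(-1.3), np.float64(0.8)), (np.float64(-1.2), np.float64(0.9)), (np.float64(-1.1), np.float64(1.0)), (np.float64(-1.1), np.float64(1.1)), (np.float64(-0.9), np.float64(1.1)), (np.float64(-0.9), np.float64(1.3)), (np.float64(-0.7), np.float64(1.3)), (np.float64(-0.7), np.float64(1.4)), (np.float64(-0.5), np.float64(1.4)), (np.float64(-0.4), np.float64(1.4))]
[-22.7 -13.5] [-17.91840532   4.25919603] [-9.09336852 16.01626202]
```

>>> {"name": "servo_tool", "arguments": {
  "plan": [-1,-0.7,0,-0.2,0,-1,-1.5,0,-0.2,0,-1,-1.5,0,-0.2,0,-1,-1.5,0,0,0,-1,-1.5,0,0.1,0]
}}

```text
time_s: 16.3
tcp_pos: [0.614, 0.1434, 0.2979]
tcp_rot: [3.124, 0.334, 0.002]
contact_force: [2.6, 0.2, 7.5]
gripper_width: 0.0087
```

>>> {"name": "servo_tool", "arguments": {
  "plan": [-1,-1.5,0,0.2,0,-1,-1.5,0,0.3,0,-1,-1.5,0,0.5,0,-1,-1.3,0,0.6,0,-1,-1.4,0,0.7,0]
}}

```text
time_s: 16.92
tcp_pos: [0.5433, 0.1281, 0.2742]
tcp_rot: [3.123, 0.334, 0.0]
contact_force: [4.3, -0.4, -2.1]
gripper_width: 0.0083
```

>>> {"name": "servo_tool", "arguments": {
  "plan": [-1,-1.3,0,0.8,0,-1,-1.2,0,0.9,0,-1,-1.1,0,1.0,0,-1,-1.1,0,1.1,0]
}}

```text
time_s: 17.42
tcp_pos: [0.4974, 0.1182, 0.2358]
tcp_rot: [3.124, 0.334, 0.001]
contact_force: [1.8, -0.5, 0.6]
gripper_width: 0.0085
```

>>> {"name": "servo_tool", "arguments": {
  "plan": [-1,-0.9,0,1.1,0,-1,-0.9,0,1.3,0,-1,-0.7,0,1.3,0,-1,-0.7,0,1.4,0,-1,0,0,0,0]
}}

```text
time_s: 18.05
tcp_pos: [0.4662, 0.1115, 0.1839]
tcp_rot: [-3.124, -0.334, -0.0]
contact_force: [5.2, -0.9, -0.2]
gripper_width: 0.0085
```

>>> {"name": "servo_tool", "arguments": {
  "plan": [-1,-0.3,0,0.7,0,-1,-0.2,0,0.7,0,-1,-0.2,0,0.6,0,-1,-0.1,0,0.5,0,-1,0,0,0,0,-1,0,0,0,0]
}}

```text
time_s: 18.8
tcp_pos: [0.4589, 0.1099, 0.1605]
tcp_rot: [3.124, 0.334, 0.0]
contact_force: [4.6, -0.6, 3.1]
gripper_width: 0.0083
```

>>> {"name": "servo_tool", "arguments": {
  "plan": [-1,-0.1,0,0.3,0,-1,0,0,0.2,0,-1,0,0,0.1,0,-1,0,0,0,0,-1,0,0,0,0]
}}

```text
time_s: 19.42
tcp_pos: [0.4576, 0.1096, 0.1545]
tcp_rot: [3.124, 0.334, -0.001]
contact_force: [2.4, -1.8, 6.5]
gripper_width: 0.0085
```

>>> {"name": "servo_tool", "arguments": {
  "plan": [-1,0,0,0.15,0,-1,0,0,0,0,-1,0,0,0,0],
  "grip_force": 60
}}

```text
time_s: 19.8
tcp_pos: [0.4576, 0.1096, 0.1541]
tcp_rot: [3.123, 0.334, -0.002]
contact_force: [-2.8, -1.4, 16.8]
gripper_width: 0.0077
```

>>> {"name": "servo_tool", "arguments": {
  "plan": [-1,0,0,0.15,0,-1,0,0,0,0,-1,0,0,0,0]
}}

```text
time_s: 20.18
tcp_pos: [0.4576, 0.1096, 0.1536]
tcp_rot: [3.123, 0.335, -0.003]
contact_force: [-7.9, -2.6, 25.6]
gripper_width: 0.0078
```

The force rises steeply with almost no travel, so the lid looks hard down. I'll verify it in the images.

```bash
python3 - <<'E'
from h import *
p,r=tool();print(p)
im=snap('wrist','w7')[:,:,::-1];im2=snap('scene','s7')[:,:,::-1]
out=np.zeros((600,800,3),np.uint8)
out[:300,:400]=cv2.resize(im,(400,300))
out[300:,:400]=cv2.resize(snap('top','t7')[110:250,150:290,::-1],(400,300))
out[:,400:]=cv2.resize(im2[190:310,285:365],(400,600),interpolation=cv2.INTER_CUBIC)
c,q=np.cos(np.radians(12.1)),np.sin(np.radians(12.1));J=lambda x,y,z:(.5546+c*x-q*y,.1306+q*x+c*y,z)
for n,pt in dict(hingebarL=(30,51,.0964),hingebarR=(30,-51,.0964),post1=(30,22,.0584),post2=(30,-22,.0584),bar=(-100,40,.0934)).items():
    u=proj('s7',J(*pt));v=(400+(u[0]-285)*5,(u[1]-190)*5);print(n,np.round(u,1),np.round(v))
cv2.imwrite('pics/m7.png',out)
E
```

```text
[0.45759746 0.10963941 0.15357816]
hingebarL [-575.7 -457.7] [-3904. -3239.]
hingebarR [4317.2 -815.5] [20561. -5027.]
post1 [ -59.6 -434.6] [-1323. -3123.]
post2 [1260.5 -484.7] [ 5278. -3374.]
bar [ 792.5 -393.1] [ 2938. -2916.]
```

View pics/m7.png

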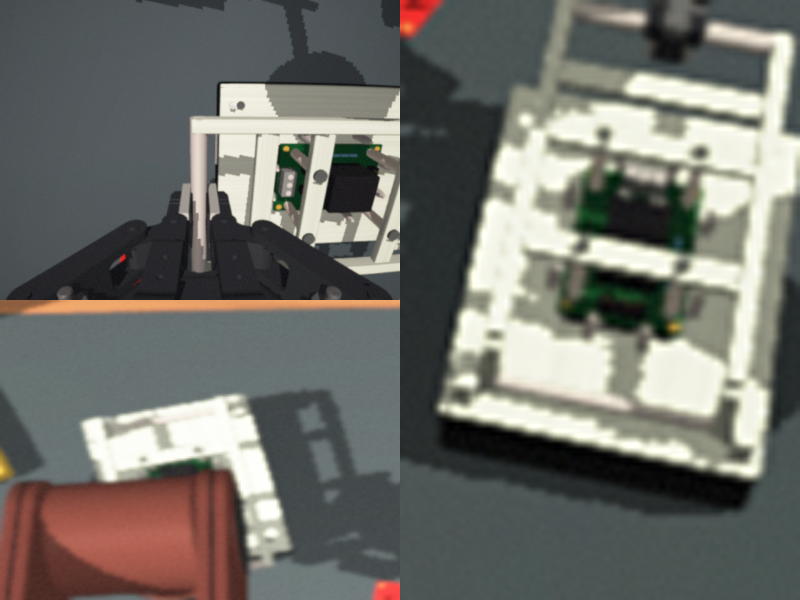

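The lid is closed with its posts on the board, which lies between the pegs, and the gripper holds the bar. The TCP at 153.6 mm matches the expected closed height (93.4 + 60.7 = 154.1 mm). I'll hold briefly to check it is steady, then hand in.

>>> {"name": "servo_tool", "arguments": {
  "plan": [-1,0,0,0,0,-1,0,0,0,0,-1,0,0,0,0,-1,0,0,0,0]
}}

```text
time_s: 20.82
tcp_pos: [0.4576, 0.1096, 0.1536]
tcp_rot: [3.123, 0.335, -0.003]
contact_force: [-8.2, -2.3, 26.4]
gripper_width: 0.0079
```

```bash
python3 - <<'E'
from h import *
s=arm.observe();print(s['time_s'],s['tcp_pos'],s['contact_force'].round(1),s['gripper_width'])
print(arm.job_done())
E
```

```text
20.825 [0.45761333 0.10962789 0.15357466] [-8.2 -2.3 26.4] 0.007861103409979782
the job is handed in; nothing more can be done
None
```

I gripped the supply board by its transformer block, laid it on the spring pins between the eight pegs with its terminals towards the handle, and let go of it. I then gripped the lid's bar, swung the lid over and pressed it down. The job was handed in at 20.8 s with the arm holding the lid down.

**Last checks:**
- **Hold:** it was steady at 26 N down on the bar. The last 3 mm of commanded travel moved the tool only 0.9 mm while the force rose from 6.5 to 26 N, so the lid is against a hard stop.
- **Height:** the tool stood at 153.6 mm, against about 154.1 mm expected for a closed lid.
- **Images:** the final scene picture shows the lid closed, its posts on the board and the board inside the pegs. I moved nothing else on the bench.

**What failed or disagreed:**
- My attempt to overlay the closed-lid model on the scene picture failed because of a unit slip, so image evidence for closure is by eye. I had no direct reading of pin travel.
- Two-view heights were a few millimetres off the given ones: block top 26 mm against 29.4, and plate top 4.5 mm against 2.4. I used the given heights, and the measured touch on the pins matched them.

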